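# Set up a tint run for the sample pots

## Robot

A 6-joint arm with a two-finger parallel gripper is mounted at the origin on the work surface. World frame = base frame: x ahead of the robot, y to its left, z up, the work surface at z = 0. Lengths are in mm, angles in rad, forces in N, time in s.
With the tool pointing down it reaches from about 275 to 825 mm from the base axis. Payload 4.9 kg.
Tool frame: the origin (TCP) lies at the very end of the fingers, on their centre line; the grasp point (between the pads) lies 19 mm behind it; z points along the fingers, y is the line along which they close (so a half turn about z gives the same grasp; the last joint's range is limited). The gripper opens to 85 mm and grips with 20 to 120 N. Pads are 22 mm wide; open, the fingers measure 114 mm over their backs; the gripper's body (76 mm by 85 mm) begins 54 mm behind the grasp point. The pads swing forward as they close: fully open they stand 13 mm farther back than shut.
Start: joints at [1.022, 0.326, -0.193, 1.052, 0, 1.437], TCP at [221.65, 503.378, 198.681] pointing down, gripper open.
Joint ranges: [-2.65, 2.65], [-0.97, 1.79], [-1.3, 1.35], [-1.93, 2.1], [-1.47, 1.37], [-3.14, 3.14]. Speed limits (rad/s): [2.57, 2.57, 3.14, 3.14, 3.14, 3.14].

## Interface

Orientations are given as [roll, pitch, yaw] about the fixed x, y, z axes, in that order (R = Rz(yaw) Ry(pitch) Rx(roll)).
In Python, from bench import bot, solve_ik, imaging gives the robot as it stands. Calls block until the motion is done:
- bot.move_ptp(position, orientation): joint-space move of the TCP to a pose.
- bot.movel(position, rot=None, max_speed=150, threshold=None): straight line of the TCP; rot=None keeps the orientation; max_speed is the mean speed in mm/s. With threshold (N) it stops when the force on the tool has changed by that much, and returns True; else False.
- bot.move_j(angles): joint-space move.
- bot.grip(opening, effort=None): opening from 0.0 (shut) to 1.0 (fully open); effort is the grip in N (None keeps the last); returns when the fingers have stopped.
- bot.dwell(seconds).
- solve_ik(position, orientation): joint angles nearest the present ones, or None.
- bot.get_state(): the state.
- imaging.capture(name): name is "scene" or "top" or "wrist"; returns the picture (420x560x3 uint8, blue, green, red); there is no depth.
- imaging.camera_model(name): a dict with "K" (3x3 intrinsics, pixels), "position" and "rotation" of the camera in the world. Camera axes: x right, y up, looking along -z (the intrinsics and any distortion apply to the point x, -y, -z); pixel columns grow to the right and rows downward; lengths in mm; the calibration is good to about 2 mm. The wrist camera is an equidistant fisheye: a pixel r from the principal point sees the ray r / f radians off the axis. A picture is of the moment at which its call begins: read the wrist's pose just before it. camera_model takes no time and is no camera call; for the wrist camera it gives the pose at the moment of the call.
A pose or a line that the arm cannot do raises bot.IKError and nothing moves.
- bot.sign_off(): hands the job in; it is judged then, once.
The state is a dict: "t": time; "qpos": joint angles; "joint_velocities": joint speeds; "effort": joint torques, N m; "tcp_pos": TCP position; "orientation": TCP orientation; "contact_force": force on the tool from outside, world axes, zero at the start; "wrist_torque": the same for the moment, N m; "opening": opening from 0.0 (shut) to 1.0 (fully open); "gripper_force": force on a finger pad.
Only numpy, scipy, OpenCV 4.12 (cv2) and the standard library are available. Lean on these libraries where they do the work, as an engineer would, in place of code of your own. Each camera call takes 0.05 s, during which the arm holds its last target. There are 200 camera calls.

## Task

Get the tinting bench ready and start it: slide the red tint cartridge into the slotted dock until it is fully home, upright with its flange under the plate, stand every sample pot on the bench in the grey tray, one to a bay, and set the blue dose dial to as many clicks past its zero stop as there are pots. When all that is done, press the green start button fully down and let it come up, and leave the tin, figurine and brush alone.

Things in the scene. Friction and masses are not known exactly. Their poses are not given: they have to be found in the camera images.
- pot0_mid (a point): Green-capped closed round sample pot, white with a coloured screw cap that has a small dark port, 48 mm in diameter, 50 mm high, 0.1 kg, standing on the bench. This point is its centre, 25 mm above its underside; z along its axis. Absent in some runs.
- pot1_mid (a point): Yellow-capped closed round sample pot, white with a coloured screw cap that has a small dark port, 48 mm in diameter, 50 mm high, 0.1 kg, standing on the bench. This point is its centre, 25 mm above its underside; z along its axis. Absent in some runs.
- pot2_mid (a point): Blue-capped closed round sample pot, white with a coloured screw cap that has a small dark port, 48 mm in diameter, 50 mm high, 0.1 kg, standing on the bench. This point is its centre, 25 mm above its underside; z along its axis. Absent in some runs.
- pot3_mid (a point): Orange-capped closed round sample pot, white with a coloured screw cap that has a small dark port, 48 mm in diameter, 50 mm high, 0.1 kg, standing on the bench. This point is its centre, 25 mm above its underside; z along its axis. Absent in some runs.
- cartridge_mid (a point): Tint cartridge: red upright barrel with white top end, 28 mm in diameter, 88 mm high, 0.09 kg, with a black flange 42 mm in diameter and 5 mm thick whose underside is 30 mm above the cartridge's underside. Stands on the bench. This point is its centre, 44 mm above its underside; z along its axis (white end up).
- dock_seat (a point): Where the cartridge's centre is when fully home in the dock: standing on the dock's floor, barrel at the end of the slot. Height 50 mm above the bench. x is the direction in which the cartridge is slid in (away from the robot); z up. The slot's flared mouth starts 51 mm in front (-x) of this point.
- dock: Fixed dock, origin on the bench at its centre. Grey floor plate, top 6 mm above the bench, 55 mm forward (-x) to 45 mm back, 100 mm wide. Above it a level aluminium plate 94 mm wide, underside at 47 mm and top at 53 mm, with a slot 32 mm wide along x, open to -x. The barrel runs in the slot, the flange under the plate with 6 mm of play in height when the cartridge stands on the floor.
- dial (a joint): Blue dose dial on the console, rad: 0 is its zero stop, growing clockwise seen from above, up to 4.71. A click (detent) every 0.5236 rad (30 degrees): click k is at 0.5236 k, k = 0 to 9. A click takes about 0.05 N m; let go, the dial snaps to the nearest one. Starts at some high setting. Around it on the console: a red dot at 0, a white dot for each click.
- dial_grip (a point): Centre of the dial's grip bar, on the vertical turning axis, 80 mm above the bench. The bar is 44 mm long along x, 14 mm thick along y and reaches 25 mm down and 11 mm up from here; below it is a disc 48 mm in diameter, its top 52 mm above the bench. The pointer, a white line, is at the -x end. Turns with the dial.
- console: Fixed grey console with black top, 120 mm (x) by 180 mm (y), 45 mm high; origin under its centre, on the bench. Carries the dial 42 mm to +y and the start button 50 mm to -y of its centre.
- start (a joint): Green start button on the console, m: 0 up, 0.006 fully pressed, which takes 5 N; springs back. A press counts from 0.004.
- start_top (a point): Centre of the top face of the green start button (32 mm in diameter, pressed straight down).
- bay0 (a point): Centre of the floor of a bay of the grey pot tray, 4 mm above the bench; x points across the row, y along it, z up. The first in the row.
- bay1 (a point): Centre of the floor of a bay of the grey pot tray, 4 mm above the bench; x points across the row, y along it, z up. The second.
- bay2 (a point): Centre of the floor of a bay of the grey pot tray, 4 mm above the bench; x points across the row, y along it, z up. The third.
- bay3 (a point): Centre of the floor of a bay of the grey pot tray, 4 mm above the bench; x points across the row, y along it, z up. The last in the row.
- tray: Fixed grey pot tray, 76 mm (x) by 276 mm (y): four open bays in a row along y, 68 mm apart, each at least 64 mm square inside. All walls reach 10 mm above the bench (6 mm above the tray floor). Origin on the bench under its centre.
- tin: Closed paint tin with a green label, 90 mm in diameter, 110 mm high, a bystander; origin at the centre of its underside.
- figurine: Green painted plaster figurine, 60 mm in diameter, 146 mm high, a bystander; origin at the centre of its underside.
- brush: Paint brush lying on the bench, a bystander; origin in its middle, on its underside.
Things that resemble listed ones, but are neither listed nor needed, are in the scene too. What is shaped like the console but brown or orange is not meant.

How it is judged (in metres and radians):
On the way, in this order (a step that is already met when the one before it is completed fails the run):
1. the cartridge is home in the dock, every pot stands in a bay of the tray and the dial is on the click equal to the number of pots (in any order) (x of cartridge_mid in the frame of dock_seat between -0.005 and 0.005 m and y of cartridge_mid in the frame of dock_seat between -0.005 and 0.005 m and z of cartridge_mid in the frame of dock_seat between -0.004 and 0.004 m and angle between each of cartridge_mid, pot0_mid, pot1_mid, pot2_mid, pot3_mid's own z axis and vertical below 0.1 rad and x of pot0_mid in the frame of bay0 between -0.012 and 0.012 m and y of pot0_mid in the frame of bay0 between -0.012 and 0.216 m and z of pot0_mid in the frame of bay0 between 0.021 and 0.029 m and x of pot1_mid in the frame of bay0 between -0.012 and 0.012 m and y of pot1_mid in the frame of bay0 between -0.012 and 0.216 m and z of pot1_mid in the frame of bay0 between 0.021 and 0.029 m and x of pot2_mid in the frame of bay0 between -0.012 and 0.012 m and y of pot2_mid in the frame of bay0 between -0.012 and 0.216 m and z of pot2_mid in the frame of bay0 between 0.021 and 0.029 m and x of pot3_mid in the frame of bay0 between -0.012 and 0.012 m and y of pot3_mid in the frame of bay0 between -0.012 and 0.216 m and z of pot3_mid in the frame of bay0 between 0.021 and 0.029 m and value of joint dial between 0.8972 and 2.2444 rad and (height (world z) of pot0_mid above -99 m or value of joint dial below 1.7208 rad) and (height (world z) of pot1_mid above -99 m or value of joint dial below 1.7208 rad) and (height (world z) of pot2_mid above -99 m or value of joint dial below 1.7208 rad) and (height (world z) of pot3_mid above -99 m or value of joint dial below 1.7208 rad) and (height (world z) of any of pot0_mid, pot1_mid above -99 m or value of joint dial below 1.1972 rad) and (height (world z) of any of pot0_mid, pot2_mid above -99 m or value of joint dial below 1.1972 rad) and (height (world z) of any of pot0_mid, pot3_mid above -99 m or value of joint dial below 1.1972 rad) and (height (world z) of any of pot1_mid, pot2_mid above -99 m or value of joint dial below 1.1972 rad) and (height (world z) of any of pot1_mid, pot3_mid above -99 m or value of joint dial below 1.1972 rad) and (height (world z) of any of pot2_mid, pot3_mid above -99 m or value of joint dial below 1.1972 rad) and ((height (world z) of pot0_mid below -99 m and value of joint dial above -9 rad) or (height (world z) of pot1_mid below -99 m and value of joint dial above -9 rad) or (height (world z) of pot2_mid below -99 m and value of joint dial above -9 rad) or value of joint dial above 1.4208 rad) and ((height (world z) of pot0_mid below -99 m and value of joint dial above -9 rad) or (height (world z) of pot1_mid below -99 m and value of joint dial above -9 rad) or (height (world z) of pot3_mid below -99 m and value of joint dial above -9 rad) or value of joint dial above 1.4208 rad) and ((height (world z) of pot0_mid below -99 m and value of joint dial above -9 rad) or (height (world z) of pot2_mid below -99 m and value of joint dial above -9 rad) or (height (world z) of pot3_mid below -99 m and value of joint dial above -9 rad) or value of joint dial above 1.4208 rad) and ((height (world z) of pot1_mid below -99 m and value of joint dial above -9 rad) or (height (world z) of pot2_mid below -99 m and value of joint dial above -9 rad) or (height (world z) of pot3_mid below -99 m and value of joint dial above -9 rad) or value of joint dial above 1.4208 rad) and ((height (world z) of pot0_mid below -99 m and value of joint dial above -9 rad) or (height (world z) of pot1_mid below -99 m and value of joint dial above -9 rad) or (height (world z) of pot2_mid below -99 m and value of joint dial above -9 rad) or (height (world z) of pot3_mid below -99 m and value of joint dial above -9 rad) or value of joint dial above 1.9444 rad)), for 0.2 s.
2. the start button is pressed, with everything still so (all of step 1 and value of joint start above 0.004 m), for 0.05 s.
At the end, for the whole second after the job is handed in: Cartridge within 5 mm of the dock seat (4 mm in height), upright within 0.1 rad; each pot present on the tray floor in a bay (height within 4 mm), upright within 0.1 rad; dial within 0.15 rad of the click equal to the number of pots; button up; all at rest (all of step 1 and linear speed of each of pot0, pot1, pot2, pot3, cartridge below 0.02 m/s and value of joint start below 0.002 m); the robot touches nothing.
It fails at once if The paint tin is moved more than 30 mm (distance of tin from where it was at the start of the episode above 0.03 m).
It fails at once if The figurine is moved more than 30 mm (distance of figurine from where it was at the start of the episode above 0.03 m).
It fails at once if The brush is moved more than 30 mm (distance of brush from where it was at the start of the episode above 0.03 m).
Of pot0, pot1, pot2, pot3 only 2 to 4 are there at a start; the rules pass over those that are not, and their reading is None.
At some moment in a run one of pot0, pot1, pot2, pot3 may be knocked a few centimetres aside while the robot is not near it.
It also fails if it takes over 210 s, if anything falls off the work surface, if the arm or the gripper's body presses on something with over 40 N, if the wrist force passes 120 N, or if a joint passes its speed limit or range.

## Working session

There is one attempt and no reset: what is moved stays moved. The work goes in short steps, each a Python script; the robot and the scene stay as the last script left them, time stands still between calls to the robot, and variables do not carry over. Pictures are saved under pics/ and viewed, at most 14 in all, crops included, and the job is handed in when it is done.

```bash
ls; mkdir -p pics; python3 - <<'E'
from bench import bot, imaging
import cv2
for n in ("top","scene","wrist"):
    m=imaging.camera_model(n); print(n,m)
    cv2.imwrite(f"pics/{n}0.png",imaging.capture(n))
print(bot.get_state())
E
```

```text
pics
top {'K': array([[518.5635452 ,   0.        , 276.43672886],
       [  0.        , 518.5635452 , 218.59158555],
       [  0.        ,   0.        ,   1.        ]]), 'position': array([ 446.60840769,  -22.37066824, 1660.88146843]), 'rotation': array([ 0.07148072,  0.01764291, -1.59762001])}
scene {'K': array([[440.78615672,   0.        , 276.78883559],
       [  0.        , 440.78615672, 214.3724765 ],
       [  0.        ,   0.        ,   1.        ]]), 'position': array([1025.94763486,  403.92738819,  943.84392587]), 'rotation': array([0.61686871, 0.0132759 , 2.25514753])}
wrist {'K': array([[325.1922621 ,   0.        , 277.29431617],
       [  0.        , 325.1922621 , 211.50008443],
       [  0.        ,   0.        ,   1.        ]]), 'position': array([149.0300587 , 534.51258918, 374.11037414]), 'rotation': array([-3.11888642e-01,  1.93346001e-04,  1.15567535e+00])}
{'t': 0.15, 'qpos': array([ 1.02180921e+00,  3.26762984e-01, -1.93317097e-01,  1.05202241e+00,
       -2.77925316e-05,  1.43659959e+00]), 'joint_velocities': array([ 0.0022383 , -0.00331639,  0.0032283 ,  0.00211698, -0.00063415,
       -0.00046734]), 'effort': array([ 9.98760734e-04, -4.43703246e+01,  2.62664813e+01,  1.04345439e-02,
       -9.14528528e-05, -1.89029907e-05]), 'tcp_pos': array([221.39611841, 502.95438091, 198.10163478]), 'orientation': array([-3.14029451e+00, -1.47215007e-04,  2.72680220e+00]), 'contact_force': array([0.08000691, 0.59297205, 0.54212834]), 'wrist_torque': array([0.00020968, 0.00830647, 0.00250898]), 'gripper_force': 0.0, 'opening': 0.9977728950690784}
```

View pics/top0.png

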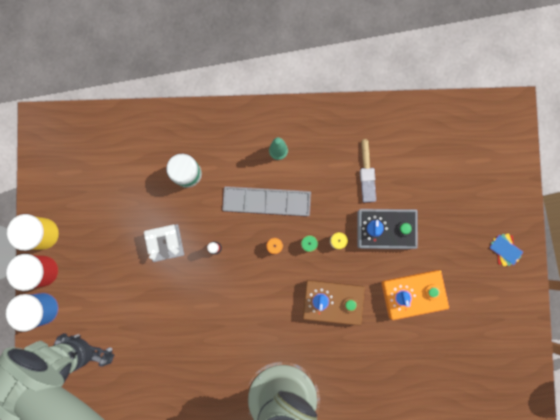

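View pics/scene0.png

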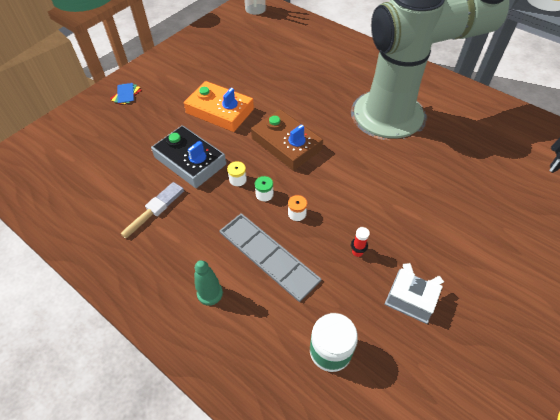

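The top view shows orange (275,246), green (310,243) and yellow (339,241) pots, so three pots and no blue one. The cartridge is at (213,248), the dock at (164,243) opening toward the robot, the tray spans (224–311, 187–215) and the real console is black at (388,229). The scene view agrees.

```bash
cat > h.py <<'E'
import numpy as np, cv2
from scipy.spatial.transform import Rotation as R
from bench import bot, solve_ik, imaging
def proj_ray(m,name,u,v):
    K=m["K"]; x=(u-K[0,2])/K[0,0]; y=(v-K[1,2])/K[1,1]
    if name=="wrist":
        r=np.hypot(x,y); s=np.sin(r)/r if r>1e-9 else 1.; d=np.array([x*s,-y*s,-np.cos(r)])
    else: d=np.array([x,-y,-1.])
    return np.array(m["position"]), R.from_euler("xyz",m["rotation"]).apply(d)
def at(m,name,uv,z):
    p,d=proj_ray(m,name,*uv); return (p+d*(z-p[2])/d[2])[:2]
def uv(m,name,P):
    c=R.from_euler("xyz",m["rotation"]).inv().apply(np.array(P,float)-m["position"]); q=np.array([c[0],-c[1],-c[2]]); K=m["K"]
    if name=="wrist":
        r=np.hypot(q[0],q[1]); t=np.arctan2(r,q[2]); q=q[:2]/max(r,1e-9)*t
    else: q=q[:2]/q[2]
    return K[0,0]*q+K[:2,2]
def blobs(img,lo,hi,amin=15,box=None):
    hsv=cv2.cvtColor(img,cv2.COLOR_BGR2HSV); M=cv2.inRange(hsv,np.array(lo),np.array(hi))
    if box: k=np.zeros_like(M); k[box[1]:box[3],box[0]:box[2]]=255; M&=k
    n,l,s,c=cv2.connectedComponentsWithStats(M)
    return sorted([(int(s[i,4]),*np.round(c[i],1)) for i in range(1,n) if s[i,4]>=amin],reverse=True)
COL=dict(orange=((8,150,120),(17,255,255)),yellow=((22,150,120),(34,255,255)),green=((50,120,60),(80,255,255)),blue=((100,150,60),(125,255,255)),red=((0,150,80),(5,255,255)),grey=((90,0,60),(130,70,190)),white=((0,0,200),(180,40,255)))
E
python3 - <<'E'
from h import *
for n in ("top","scene"):
    img=cv2.imread(f"pics/{n}0.png"); m=imaging.camera_model(n)
    for c in ("orange","yellow","green","blue"):
        for a,u,v in blobs(img,*COL[c]): 
            if a<2000: print(n,c,a,u,v,at(m,n,(u,v),50).round(1))
m=imaging.camera_model("top")
print("cart",at(m,"top",(213,248),88))
for q in [(224,187),(311,191),(309,215.5),(223,212)]: print("tray",at(m,"top",q,10).round(1))
for q in [(359,209),(417,209),(417,249),(358,248)]: print("console",at(m,"top",q,45).round(1))
for q in [(145,230),(180,226),(184,258),(149,262)]: print("dock",at(m,"top",q,53).round(1))
for n,q in (("tin",(182,169)),): print(n,at(m,"top",q,110))
print("fig",at(m,"top",(279,158),0),"brush",at(m,"top",(365,140),5),at(m,"top",(369,201),5))
img=cv2.imread("pics/top0.png")
cv2.imwrite("pics/c1.png",cv2.resize(img[170:275,135:235],None,fx=5,fy=5,interpolation=cv2.INTER_CUBIC))
E
```

```text
top orange 248 274.1 245.5 [479.2  12.4]
top yellow 390 48.1 233.8 [535.  719.4]
top yellow 210 339.4 240.1 [ 490.4 -190.3]
top yellow 20 503.2 262.4 [ 408.2 -690. ]
top green 146 308.9 243.2 [483.4 -95.6]
top green 85 405.0 228.5 [ 520.8 -394.3]
top green 53 350.2 304.8 [ 291.  -216.4]
top green 38 433.1 292.1 [ 323.2 -471.4]
top blue 335 505.8 249.5 [ 447.5 -700.2]
top blue 305 47.6 307.2 [307.2 719.8]
top blue 166 374.3 228.9 [ 522.1 -299.5]
top blue 116 320.0 300.5 [ 306.5 -124.2]
top blue 103 402.3 297.3 [ 309.8 -376.7]
scene orange 1153 221.0 110.9 [ 352.6 -376.1]
scene orange 1064 279.2 133.5 [ 318.4 -179.8]
scene orange 289 297.6 202.3 [480.2  11.4]
scene orange 189 313.9 133.6 [ 257.2 -102. ]
scene orange 137 414.5 207.5 [310.7 249.6]
scene orange 121 207.3 96.0 [ 329.6 -455.9]
scene orange 106 246.5 397.9 [913.5 221.8]
scene orange 93 407.8 366.1 [666.2 431.7]
scene orange 91 407.9 396.6 [716.9 460.6]
scene orange 81 457.3 346.7 [568.5 490.4]
scene orange 71 171.2 51.2 [ 240.6 -714.1]
scene orange 66 437.5 375.8 [646.2 486.2]
scene orange 66 417.7 189.0 [253.1 226.9]
scene 
[... 4413 characters left out ...]
3 174.1 137.4 [ 516.7 -404.6]
scene green 79 274.2 120.0 [ 284.2 -226.4]
scene green 60 203.9 90.3 [ 316.9 -483.1]
scene blue 279 197.5 153.1 [ 518.3 -308.8]
scene blue 264 125.0 92.6 [ 477.4 -669. ]
scene blue 240 297.0 136.7 [ 296.9 -132.1]
scene blue 189 229.3 100.0 [ 301.1 -389.9]
cart [475.89170965 197.27658884]
tray [672.  169.2]
tray [ 651.  -109.4]
tray [ 572.5 -100.5]
tray [591.5 174. ]
console [ 585.8 -255.3]
console [ 580.7 -435.3]
console [ 456.5 -429.6]
console [ 464.5 -247.6]
dock [538.3 413.6]
dock [547.8 304. ]
dock [448.  292.9]
dock [438.6 402. ]
tin [716.96319104 283.98005953]
fig [762.70958735  -9.84040646] brush [ 812.09071723 -288.9030416 ] [ 614.02396889 -293.94790863]
```

View pics/c1.png

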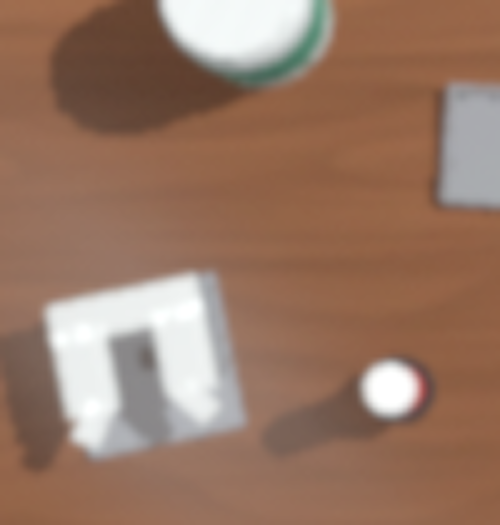

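```bash
cat >> h.py <<'E'
import json
def shot(fn,tag=None):
    m=imaging.camera_model("wrist"); img=imaging.capture("wrist"); cv2.imwrite(f"pics/{fn}.png",img)
    json.dump({k:np.array(v).tolist() for k,v in m.items()},open(f"pics/{fn}.json","w")); return m,img
def load(fn):
    m={k:np.array(v) for k,v in json.load(open(f"pics/{fn}.json")).items()}; return m,cv2.imread(f"pics/{fn}.png")
def down(x,y,z,yaw=np.pi): bot.move_ptp([x,y,z],[np.pi,0,yaw])
E
python3 - <<'E'
from h import *
bot.grip(1.0)
down(455,340,230,np.pi+.15); shot("w_dock")
down(470,20,240); shot("w_pots")
down(560,-350,240); shot("w_cons")
print(bot.get_state()["t"],bot.get_state()["tcp_pos"])
for f in ("w_dock","w_pots","w_cons"):
    m,img=load(f); print(f)
    for c in ("orange","yellow","green","blue"):
        for a,u,v in blobs(img,*COL[c],amin=250): print(c,a,u,v,at(m,"wrist",(u,v),50).round(1))
E
```

```text
4.2583 [ 560.4935915  -348.3690254   240.48246842]
w_dock
yellow 2853 518.0 270.3 [529.3 730.9]
blue 1508 546.6 128.0 [311.4 702.4]
w_pots
orange 2859 113.0 22.3 [ 270.2 -176.9]
orange 2066 28.0 76.2 [ 315.9 -318.7]
orange 265 119.0 91.4 [ 359.1 -167.7]
yellow 1073 268.2 187.3 [480.   10.6]
yellow 913 115.0 196.8 [ 489.9 -185.3]
yellow 643 13.3 102.7 [ 348.3 -351.5]
yellow 333 9.2 48.7 [ 266.4 -360.2]
green 1087 179.6 190.8 [483.5 -95.7]
green 431 80.2 44.0 [ 289.7 -225.2]
blue 1227 149.4 42.4 [ 304. -127.]
blue 843 49.5 225.0 [ 530.2 -308.3]
w_cons
orange 2636 431.5 14.1 [ 351.3 -164. ]
orange 1668 218.5 26.2 [ 382.8 -414.1]
orange 456 530.9 126.5 [474.5   6.3]
yellow 3298 204.1 12.8 [ 364.9 -430.9]
yellow 1184 411.7 123.9 [ 491.  -189.8]
green 886 473.4 125.4 [ 485.  -100.2]
green 677 236.1 148.0 [ 524.2 -395. ]
blue 1395 318.3 150.0 [ 526.4 -301.8]
blue 1237 33.8 108.9 [ 453.7 -678.7]
```

View pics/w_dock.png

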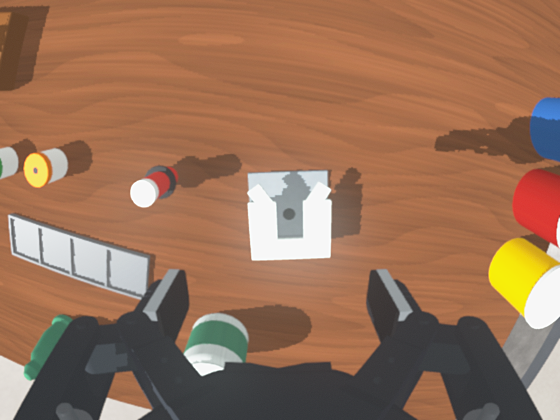

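View pics/w_pots.png

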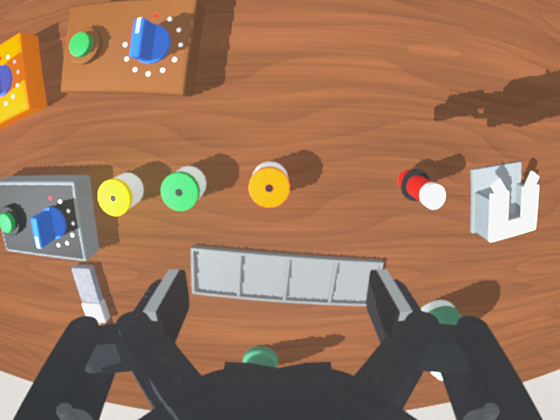

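View pics/w_cons.png

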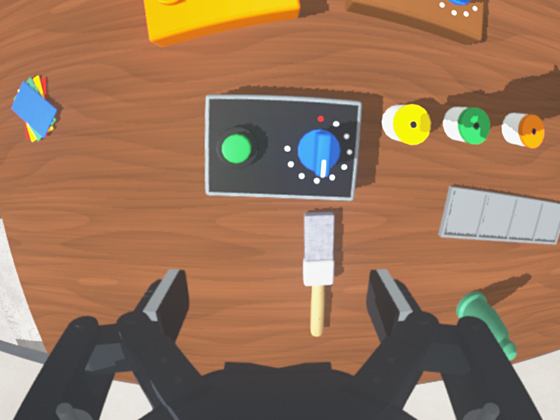

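The wrist views show the dock almost square to the tool (plate about (248–331, 200–260), flares at (262,190) and (318,190)). The pots, cartridge and tray are all clear. The dial on the black console has its pointer toward +x at (323,168) and its red zero dot at (320,119). I'll zoom on the dock flares to get their height.

```bash
python3 - <<'E'
from h import *
a=load("w_dock")[1][160:270,120:340]; b=load("w_pots")[1][150:250,460:550]; c=cv2.imread("pics/scene0.png")[255:325,380:450]
A=cv2.resize(a,None,fx=3.6,fy=3.6,interpolation=cv2.INTER_CUBIC)
B=cv2.resize(b,(180,200)); B=cv2.resize(b,(176,196),interpolation=cv2.INTER_CUBIC); C=cv2.resize(c,(196,196),interpolation=cv2.INTER_CUBIC)
o=np.zeros((A.shape[0]+196,A.shape[1],3),np.uint8); o[:A.shape[0]]=A; o[A.shape[0]:,:176]=B; o[A.shape[0]:,180:376]=C
cv2.imwrite("pics/c2.png",o); print(o.shape,A.shape)
E
```

```text
(592, 792, 3) (396, 792, 3)
```

View pics/c2.png

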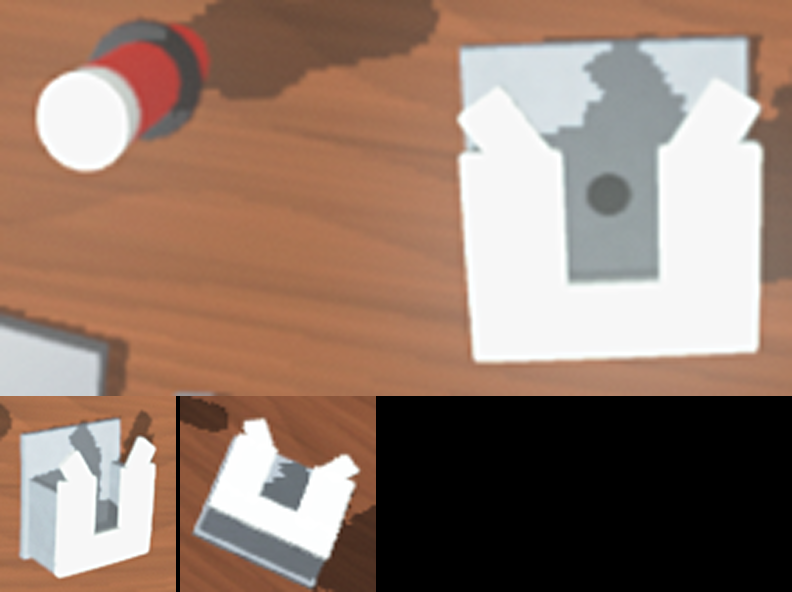

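```bash
python3 - <<'E'
from h import *
m,_=load("w_dock"); f=lambda q,z:at(m,"wrist",(q[0]/3.6+120,q[1]/3.6+160),z)
P={k:f(q,53) for k,q in dict(seL=(570,282),seR=(657,279),sfL=(563,150),sfR=(662,147),bL=(474,360),bR=(756,352),fL=(461,153),fR=(762,145),tipL=(497,87),tipR=(716,78),oL=(461,118),oR=(760,107)).items()}
P.update(dot=f((608,195),6),flL=f((461,46),6),flR=f((748,38),6),cart=f((87,119),88),cartring=None)
for k,v in P.items(): print(k,None if v is None else v.round(1))
print("widths",[np.linalg.norm(P[a]-P[b]).round(1) for a,b in (("seL","seR"),("sfL","sfR"),("bL","bR"),("fL","fR"),("flL","flR"))])
yaws=[np.arctan2(*(P[b]-P[a])[::-1]) for a,b in (("sfL","seL"),("sfR","seR"),("fL","bL"),("fR","bR"))]+[np.arctan2(*(P[b]-P[a])[::-1])-np.pi/2 for a,b in (("seL","seR"),("sfL","sfR"),("bL","bR"),("fL","fR"),("flL","flR"))]
print(np.round(yaws,3))
y=np.median(yaws);c,s=np.cos(y),np.sin(y);Rt=np.array([[c,s],[-s,c]])
for k,v in P.items(): 
    if v is not None: print(k,(Rt@(v-(P['bL']+P['bR'])/2)).round(1))
m,_=load("w_pots")
print("cart2",at(m,"wrist",(433,195.5),88))
for q in [(192,245),(385,259),(381,304),(194,294)]: print("tray",at(m,"wrist",q,10).round(1))
m,_=load("w_cons")
for q in [(207,96),(361,101),(353,199),(206,194)]: print("console",at(m,"wrist",q,45).round(1))
print("dots",[ (q,at(m,"wrist",q,46).round(1)) for q in [(320,118.5),(336,124),(347,136.5),(349,152.5),(345,167),(334,177),(317,181),(302,176),(291,164.5),(287.5,148.5)]])
print("button",at(m,"wrist",(236.5,148),55), "ptr",at(m,"wrist",(323,168),91))
E
```

```text
seL [521.5 351.9]
seR [516.3 379.9]
sfL [477.5 343. ]
sfR [471.9 373.7]
bL [554.5 324.3]
bR [537.9 418. ]
fL [483.2 311.4]
fR [466.4 405.1]
tipL [460.5 319.8]
tipR [447.4 386.5]
oL [471.9 310. ]
oR [454.3 402. ]
dot [505.3 363.6]
flL [458.9 304.3]
flR [440.9 402.9]
cart [478.4 200.2]
cartring None
widths [np.float64(28.4), np.float64(31.1), np.float64(95.1), np.float64(95.1), np.float64(100.2)]
[0.2   0.14  0.179 0.179 0.184 0.182 0.176 0.178 0.181]
seL [-27.7 -14.5]
seR [-27.9  13.9]
sfL [-72.6 -15.4]
sfR [-72.7  15.7]
bL [ -0.1 -47.6]
bR [ 0.1 47.6]
fL [-72.6 -47.6]
fR [-72.5  47.6]
tipL [-93.5 -35.2]
tipR [-94.5  32.7]
oL [-84.  -46.9]
oR [-84.9  46.7]
dot [-41.6  -0.2]
flL [-97.8 -50.3]
flR [-97.9  50. ]
cart [ -97.2 -156.1]
cart2 [478.07422939 197.40331474]
tray [571.6 -97.7]
tray [594.5 177. ]
tray [673.3 182.4]
tray [ 652.6 -103.6]
console [ 463.6 -428.2]
console [ 468.3 -252.5]
console [ 585.4 -256.8]
console [ 579.4 -433.8]
dots [((320, 118.5), array([ 490.5, -300.1])), ((336, 124), array([ 496.3, -281.5])), ((347, 136.5), array([ 510.3, -268.2])), ((349, 152.5), array([ 529. , -265.1])), ((345, 167), array([ 546.2, -269.1])), ((334, 177), array([ 558.4, -281.7])), ((317, 181), array([ 563.5, -301.8])), ((302, 176), array([ 557.6, -319.6])), ((291, 164.5), array([ 544.1, -332.5])), ((287.5, 148.5), array([ 525.5, -336.7]))]
button [ 523.58964585 -393.92859601] ptr [ 539.77999606 -301.74975298]
```

```bash
cat >> h.py <<'E'
YD=.179; SEAT=np.array([505.2,363.7]); UX=np.array([np.cos(YD),np.sin(YD)]); UY=np.array([-UX[1],UX[0]])
def st(): 
    s=bot.get_state(); print("t",round(s["t"],1),"tcp",s["tcp_pos"].round(1),"F",s["contact_force"].round(1),"open",round(s["opening"],3),"gf",round(s["gripper_force"],1)); return s
E
python3 - <<'E'
from h import *
Y=np.pi+YD
down(478.2,199,130,Y); bot.dwell(.3); st()
bot.movel([478.2,199,54]); bot.dwell(.2); st()
bot.grip(0.0,40); st()
bot.movel([478.2,199,90]); st()
p=SEAT-85*UX
down(*p,90,Y); bot.movel([*p,64]); bot.dwell(.4); s=st(); print(p, s["orientation"])
shot("w_ins")
E
```

```text
t 6.6 tcp [478.5 198.6 130. ] F [-0.8 -0.9 -0. ] open 0.999 gf 0.0
t 7.5 tcp [479.2 199.3  55.1] F [-0.2 -0.3 -0.3] open 0.996 gf 0.0
t 8.2 tcp [481.4 198.8  56.8] F [-0.7 -3.2 16.4] open 0.001 gf 8.4
t 8.6 tcp [478.6 199.1  90. ] F [ 0.3 -0.4 -0.5] open 0.003 gf 0.0
t 10.0 tcp [421.9 348.7  64.5] F [ 0.2  0.3 -0.3] open 0.001 gf 0.0
[421.55811042 348.56612057] [ 3.14125330e+00  7.85122418e-04 -2.96267599e+00]
```

View pics/w_ins.png

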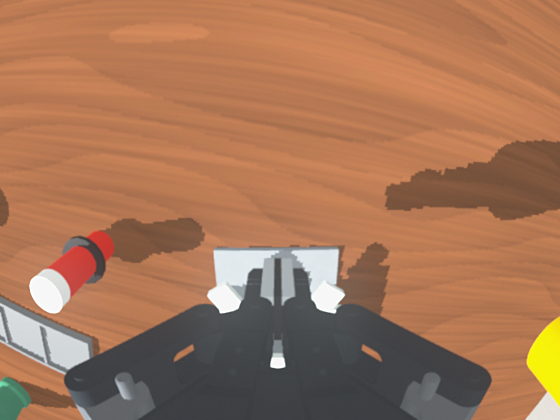

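The grip closed empty: the cartridge still stands at (50,290) beside the tray and the fingers are shut in front of the dock. I'll remeasure the cartridge.

```bash
python3 - <<'E'
from h import *
m,img=load("w_ins"); q=(50,291)
print("now top@88",at(m,"wrist",(50,291),88).round(1),"ring@35",at(m,"wrist",(85,258),32).round(1), uv(m,"wrist",[478,199,88]))
m0,_=load("w_dock"); print("before ring",at(m0,"wrist",(120+150/3.6,160+78/3.6),32))
for f in("w_dock","w_pots"):
    m,_=load(f); t=bot.get_state
down(455,300,180,np.pi+YD); bot.grip(1.0); bot.dwell(.3); s=st()
m,img=shot("w_c2"); Rm=R.from_euler("xyz",m["rotation"]); print("cam rel tcp (world)",m["position"]-s["tcp_pos"])
cv2.imwrite("pics/top1.png",imaging.capture("top"))
print(uv(m,"wrist",[478,199,88]))
E
```

```text
now top@88 [475.1 202.6] ring@35 [477.3 199.6] [ 46.68693409 293.21129857]
before ring [478.66505753 200.78704159]
t 11.7 tcp [455.  300.  180.1] F [0.3 1.2 0.3] open 1.0 gf 0.0
cam rel tcp (world) [-77.91194005 -14.40453495 176.06872027]
[162.44614401 208.48639326]
```

View pics/w_c2.png

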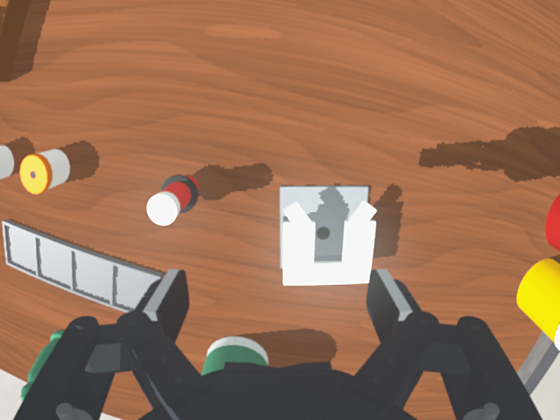

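```bash
python3 - <<'E'
from h import *
m,img=load("w_ins"); print("tcp px shut",uv(m,"wrist",[421.9,348.7,64.5]), "flares", uv(m,"wrist",[454,353,53]))
m,img=load("w_c2")
print("tcp px open", uv(m,"wrist",[455,300,180]), [uv(m,"wrist",[*(np.array([455,300])+d*UY),193]) for d in (-42.5,42.5)])
n="top"; mt=imaging.camera_model(n); im=cv2.imread("pics/top1.png")
print(uv(mt,n,[478,199,88]), blobs(im,(0,0,215),(180,40,255),20,(195,235,235,262)))
ms=imaging.camera_model("scene"); sc=imaging.capture("scene"); cv2.imwrite("pics/scene1.png",sc)
for z in (88,0): print(uv(ms,"scene",[478,199,z]))
cv2.imwrite("pics/c3.png",cv2.resize(sc[200:290,320:440],None,fx=4,fy=4,interpolation=cv2.INTER_CUBIC))
E
```

```text
tcp px shut [277.40070656 247.18466206] flares [275.15001387 284.16644626]
tcp px open [277.44942533 247.11305523] [array([202.36282885, 255.94328014]), array([352.56209253, 255.79772559])]
[212.4212011  247.32017653] [(71, np.float64(212.8), np.float64(247.2))]
[363.05804646 232.41882787]
[357.84181741 251.84452781]
```

View pics/c3.png

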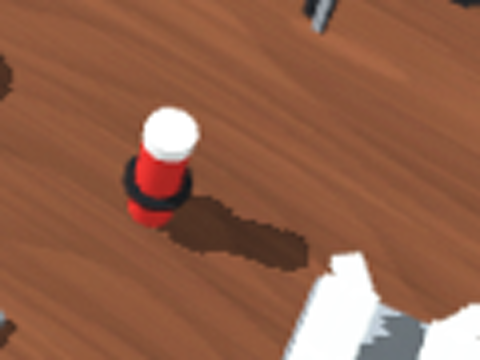

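The cartridge is still upright where it was, at (478,199). I'll go back and close in stages, with a look.

```bash
python3 - <<'E'
from h import *
Y=np.pi+YD
down(477.5,199,130,Y); bot.movel([477.5,199,52],max_speed=80); bot.dwell(.4); st()
_,a=shot("g0"); 
for o in (.6,.4,.3): bot.grip(o,40); st()
_,b=shot("g1")
cv2.imwrite("pics/gg.png",np.hstack([a[150:420,80:480],b[150:420,80:480]]))
E
```

```text
t 13.9 tcp [477.6 199.   52.2] F [-0.2 -0.6 -0.2] open 0.998 gf 0.0
t 14.4 tcp [477.5 199.   52. ] F [-0.1 -0.   0.1] open 0.605 gf 0.0
t 14.7 tcp [477.5 199.   52. ] F [ 0.6 -0.6  0.5] open 0.404 gf 0.0
t 15.0 tcp [477.7 199.   52.1] F [-0.3 -0.3  1. ] open 0.304 gf 18.9
```

View pics/gg.png

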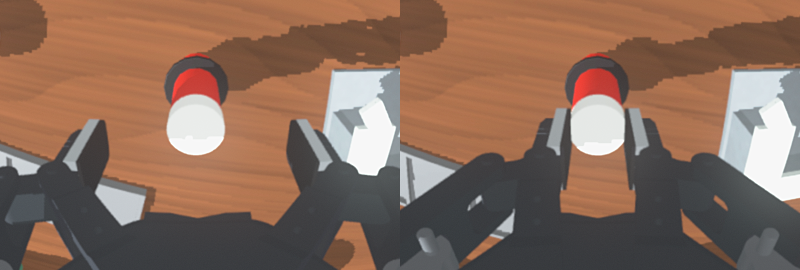

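```bash
python3 - <<'E'
from h import *
m,a=load("g0")
for x in (460,465,470,478,485): print(x,uv(m,"wrist",[x,199,88]).round(1))
print(at(m,"wrist",(276,277),88), blobs(a,(0,0,180),(180,50,255),200,(230,240,320,320)))
m,b=load("g1"); c,s=np.cos(YD),np.sin(YD)
for z in (52,60,88): print(z,[uv(m,"wrist",[*(np.array([477.7,199])-11*UX+k*UY),z]).round(0) for k in (-14,14)])
E
```

```text
460 [284.2 244.8]
465 [282.2 254.2]
470 [280.3 263.4]
478 [277.4 277.6]
485 [274.9 289.4]
[477.80894002 198.27208961] [(2832, np.float64(275.4), np.float64(274.8))]
52 [array([253., 230.]), array([301., 230.])]
60 [array([252., 235.]), array([302., 235.])]
88 [array([248., 257.]), array([307., 257.])]
```

The pads look higher than the nominal tip: their ends project near the cartridge's top. I'll feel down for the flange to find the true tip height.

```bash
python3 - <<'E'
from h import *
bot.grip(.42); st()
print(bot.movel([477.7,199,14],max_speed=20,threshold=4)); s=st()
shot("g2")
E
```

```text
t 15.3 tcp [477.4 199.   51.9] F [-0.6 -0.2  0.6] open 0.419 gf 0.0
False
t 17.3 tcp [477.8 199.   14.1] F [0.3 0.  0.2] open 0.417 gf 0.0
```

View pics/g2.png

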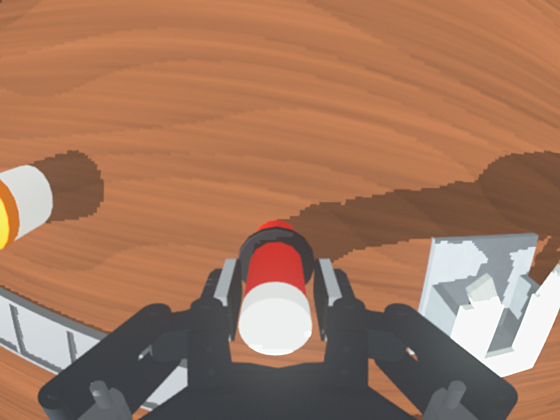

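The tips are about 28 mm above the reported TCP at this opening: at reported z=14 the tips sit just above the flange at row 260. I'll grip at reported z=24 and check the opening.

```bash
python3 - <<'E'
from h import *
Y=np.pi+YD
bot.movel([477.7,199,24],max_speed=60); bot.grip(0.0,50); s=st()
if s["opening"]>.2:
    bot.movel([477.7,199,60]); st()
    p=SEAT-90*UX
    down(*p,60,Y); bot.movel([*p,33]); bot.dwell(.4); st()
    m,_=shot("w_ins2")
    for n,P in dict(topc=[*p,97],seat_tip_mid=[*(SEAT-51*UX),53]).items(): print(n,uv(m,"wrist",P).round(1))
E
```

```text
t 17.9 tcp [478.2 199.   24.5] F [-0.3 -0.2  5.5] open 0.312 gf 48.8
t 18.3 tcp [477.9 199.1  59.8] F [-0.6  0.5 -1.1] open 0.309 gf 49.2
t 19.8 tcp [417.  347.8  33.5] F [-0.2  0.2 -0.6] open 0.31 gf 49.2
topc [277.5 308.4]
seat_tip_mid [277.3 319.5]
```

View pics/w_ins2.png

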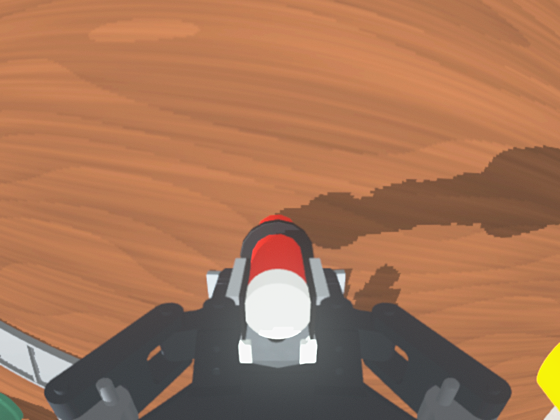

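The cartridge is held and centred on the slot (column 278). I'll insert it now.

```bash
python3 - <<'E'
from h import *
z=33
def prog():
    s=st(); print("  rel seat x,y:",(s["tcp_pos"][:2]-SEAT)@UX.round(3),(s["tcp_pos"][:2]-SEAT)@UY)
print(bot.movel([*(SEAT-20*UX),z],max_speed=50,threshold=12)); prog()
print(bot.movel([*(SEAT+8*UX),z],max_speed=20,threshold=12)); bot.dwell(.3); prog()
shot("w_ins3")
E
```

```text
False
t 21.4 tcp [485.2 360.1  33. ] F [ 0.2 -0.  -1. ] open 0.312 gf 49.2
  rel seat x,y: -20.357619385554383 -0.00259289688169688
True
t 22.8 tcp [504.7 363.2  31.2] F [-0.2  0.3 -1.6] open 0.316 gf 49.3
  rel seat x,y: -0.5933308404592451 -0.3844212081984889
```

View pics/w_ins3.png

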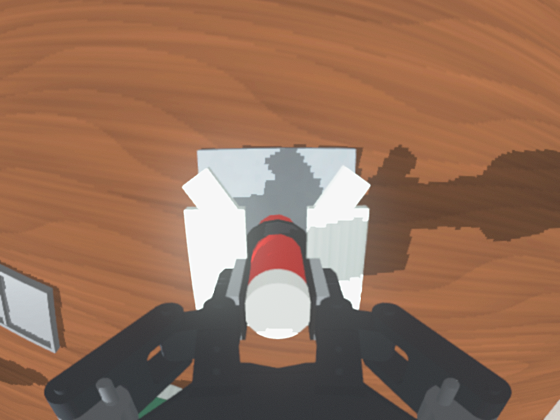

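The flange is under the plate and the barrel met the stop 0.6 mm from the predicted seat. My picture allowance is now used, so from here I work numerically. Next: lower, release, feel the bench for the tip offset, and measure the tray and pots.

```bash
cat >> h.py <<'E'
def pots(m,img,z=50,name="wrist",amin=400):
    out=[]
    for c,r in dict(warm=((8,150,120),(34,255,255)),green=COL["green"]).items():
        for a,u,v in blobs(img,*r,amin=amin): out.append((c,a,*at(m,name,(u,v),z).round(1)))
    return out
def near(l,p,tol=60):
    l=[(np.hypot(o[2]-p[0],o[3]-p[1]),o) for o in l]; l=[o for o in l if o[0]<tol]; return min(l,key=lambda k:k[0])[1] if l else None
E
python3 - <<'E'
from h import *
s=bot.get_state()["tcp_pos"]
print(bot.movel([s[0],s[1],29.5],max_speed=15,threshold=4)); st()
bot.grip(.5); bot.dwell(.2); st(); s=bot.get_state()["tcp_pos"]
bot.movel([s[0],s[1],120],max_speed=80); st()
# cartridge check
bot.movel([s[0]-110*UX[0],s[1]-110*UX[1],200]); bot.dwell(.3); m,img=shot("chk1")
for a,u,v in blobs(img,(0,150,80),(6,255,255),100)+blobs(img,(174,150,80),(180,255,255),100): print("red",a,u,v,at(m,"wrist",(u,v),75).round(1))
print("pred top px",uv(m,"wrist",[*SEAT,94]))
# tip feel
for o in (.65,0.):
    bot.grip(o); down(430,250,60,np.pi); r=bot.movel([430,250,-40],max_speed=25,threshold=4); print(o,r); st(); bot.movel([430,250,60])
# tray
down(500,35,240); bot.dwell(.3); m,img=shot("tray")
M=cv2.inRange(cv2.cvtColor(img,cv2.COLOR_BGR2HSV),(0,0,60),(180,60,255)); M[:200]=0
M=cv2.morphologyEx(M,cv2.MORPH_CLOSE,np.ones((5,5)))
for c in cv2.findContours(M,cv2.RETR_EXTERNAL,cv2.CHAIN_APPROX_NONE)[0]:
    if cv2.contourArea(c)>1500:
        W=np.array([at(m,"wrist",p,8) for p in c[:,0].astype(float)],np.float32); print(cv2.minAreaRect(W),c[:,0].min(0),c[:,0].max(0))
print(pots(m,img)); print(bot.get_state()["t"])
E
```

```text
True
t 23.0 tcp [505.  363.3  30.6] F [-0.6 -0.3  4.8] open 0.309 gf 49.9
t 23.5 tcp [504.3 362.9  29.4] F [-0.2 -0.1  0.7] open 0.497 gf 0.0
t 24.8 tcp [503.9 362.6 119.3] F [-0.5  0.5  0.4] open 0.502 gf 0.0
red 2987 535.9 253.3 [408.8 693.1]
pred top px [278.17830466 304.37255909]
0.65 True
t 30.7 tcp [430.  250.  -36.7] F [-0.7 -0.2  4.5] open 0.651 gf 2.5
0.0 True
t 35.5 tcp [430.  250.  -32.5] F [-0.6 -0.4  5.1] open -0.0 gf 2.7
((941.36572265625, 64.126953125), (1939.1190185546875, 733.2335815429688), 89.32450866699219) [  0 226] [559 419]
((567.3936157226562, -360.0489196777344), (217.7849578857422, 69.7015380859375), 89.11774444580078) [  0 200] [ 87 242]
[('warm', 2767, np.float64(319.3), np.float64(-324.3)), ('warm', 1650, np.float64(313.5), np.float64(-223.2)), ('warm', 1412, np.float64(480.5), np.float64(11.0)), ('warm', 845, np.float64(489.2), np.float64(-184.0)), ('green', 1091, np.float64(483.8), np.float64(-95.5)), ('green', 401, np.float64(288.6), np.float64(-225.6))]
37.7417
```

```bash
python3 - <<'E'
from h import *
m,img=load("chk1"); hsv=cv2.cvtColor(img,cv2.COLOR_BGR2HSV)
for v in range(240,350,8): print(v,[tuple(int(k) for k in hsv[v,u]) for u in (262,270,278,286,294)])
m,img=load("tray"); hsv=cv2.cvtColor(img,cv2.COLOR_BGR2HSV)
exp=[(571,-99),(594,176),(673,180),(652,-106)]
print([uv(m,"wrist",[*e,10]).round(0) for e in exp])
q=uv(m,"wrist",[622,36,4]).astype(int); print(q,hsv[q[1],q[0]],hsv[q[1]-60,q[0]])
poly=np.array([uv(m,"wrist",[622+(e[0]-622)*1.25,36+(e[1]-36)*1.12,8]) for e in exp]).astype(np.int32)
P=np.zeros(img.shape[:2],np.uint8); cv2.fillPoly(P,[poly],255)
M=cv2.inRange(hsv,(85,0,60),(135,70,255))&P; M=cv2.morphologyEx(M,cv2.MORPH_CLOSE,np.ones((7,7)))
for c in cv2.findContours(M,cv2.RETR_EXTERNAL,cv2.CHAIN_APPROX_NONE)[0]:
    if cv2.contourArea(c)>600:
        W=np.array([at(m,"wrist",p,8) for p in c[:,0].astype(float)],np.float32); print(cv2.minAreaRect(W),c[:,0].min(0),c[:,0].max(0))
E
```

```text
240 [(99, 14, 234), (102, 14, 234), (100, 19, 161), (104, 18, 160), (99, 16, 157)]
248 [(97, 20, 226), (103, 20, 175), (101, 17, 161), (100, 19, 161), (103, 19, 161)]
256 [(99, 20, 164), (99, 20, 167), (101, 13, 162), (100, 19, 165), (95, 19, 160)]
264 [(0, 1, 252), (1, 97, 160), (45, 5, 106), (1, 120, 180), (0, 0, 247)]
272 [(0, 0, 252), (1, 100, 169), (1, 131, 208), (13, 20, 112), (0, 1, 249)]
280 [(0, 0, 250), (1, 141, 238), (1, 128, 209), (1, 126, 204), (80, 7, 232)]
288 [(90, 1, 249), (1, 129, 235), (6, 30, 216), (1, 129, 204), (80, 7, 232)]
296 [(0, 0, 247), (0, 0, 247), (0, 0, 247), (90, 1, 250), (0, 0, 247)]
304 [(0, 0, 247), (0, 0, 247), (0, 0, 247), (0, 0, 247), (0, 0, 247)]
312 [(90, 1, 249), (0, 0, 247), (0, 0, 247), (0, 0, 248), (105, 2, 250)]
320 [(11, 99, 181), (11, 99, 183), (11, 102, 188), (11, 105, 190), (11, 104, 187)]
328 [(10, 101, 177), (10, 100, 174), (11, 103, 178), (11, 105, 183), (11, 109, 184)]
336 [(10, 113, 188), (10, 115, 190), (11, 112, 187), (11, 113, 187), (11, 116, 187)]
344 [(10, 121, 190), (11, 121, 190), (11, 119, 186), (11, 119, 188), (11, 118, 188)]
[array([179., 225.]), array([377., 241.]), array([373., 289.]), array([180., 277.])]
[277 258] [ 98   8 126] [ 11 140 171]
((626.423583984375, 33.9901123046875), (276.79400634765625, 81.7753677368164), 85.07438659667969) [179 227] [375 289]
```

The cartridge is in the dock: red barrel is visible between the slot edges at column 278. The shut tips reach the bench at reported z=-32.5, and 0.65-open tips at -36.7. The tray fits at (625,34.5), yaw -0.079, size 277×~80. Next, the orange pot.

```bash
cat >> h.py <<'E'
TC=np.array([625.,34.5]); TY=-.079; RD=np.array([-np.sin(TY),np.cos(TY)])
def bay(k): return TC+RD*68*(k-1.5)
def pick_place(exp,col,k):
    Y=np.pi/2+TY
    bot.grip(1.0); down(exp[0],exp[1],150,Y); bot.dwell(.3); m,img=shot("pp%d"%k)
    o=near([q for q in pots(m,img,47) if q[0]==col],exp); print("seen",o)
    if o is None: return False
    x,y=o[2:]; bot.movel([x,y,120]); bot.movel([x,y,-18],max_speed=120); bot.grip(.3,40); s=st()
    if s["opening"]<.45: return False
    bot.movel([x,y,50]); b=bay(k); print("bay",b.round(1))
    down(b[0],b[1],50,Y); bot.movel([*b,-8]); print("touch",bot.movel([*b,-18],max_speed=15,threshold=3)); bot.dwell(.2); st()
    bot.grip(.85); bot.movel([*b,90]); return True
E
python3 - <<'E'
from h import *
print(pick_place((480,11),"warm",2))
down(500,35,240); bot.dwell(.3); m,img=shot("a1"); print(pots(m,img,54)); st()
E
```

```text
seen ('warm', 2279, np.float64(480.4), np.float64(10.8))
t 42.4 tcp [480.7  10.8 -17.4] F [-1.2 -0.3  5.8] open 0.554 gf 40.8
bay [627.7  68.4]
touch True
t 44.9 tcp [628.3  68.4 -13.4] F [-0.4  0.5  4.8] open 0.551 gf 41.3
True
[('warm', 2785, np.float64(320.5), np.float64(-320.5)), ('warm', 1620, np.float64(316.2), np.float64(-221.1)), ('warm', 1006, np.float64(626.5), np.float64(68.4)), ('warm', 832, np.float64(488.4), np.float64(-181.3)), ('green', 1091, np.float64(483.1), np.float64(-94.0)), ('green', 403, np.float64(290.1), np.float64(-222.9))]
t 48.0 tcp [500.   35.  239.8] F [-0.6  0.   0.9] open 0.85 gf 0.0
```

Orange touched down exactly 4 mm above its bench height, so it is on the tray floor. Next, green and yellow.

```bash
python3 - <<'E'
from h import *
print(pick_place((483,-95),"green",1))
print(pick_place((490,-188),"warm",0))
down(500,-10,240); bot.dwell(.3); m,img=shot("a2"); print([q for q in pots(m,img,54) if q[2]>400]); st()
print([bay(k).round(1) for k in range(4)])
mt=imaging.camera_model("top"); print([q for q in pots(mt,imaging.capture("top"),54,"top",60) if 400<q[2]<700])
E
```

```text
seen ('green', 2084, np.float64(484.8), np.float64(-96.9))
t 51.9 tcp [485.3 -97.  -17.4] F [-0.6  0.3  6.9] open 0.554 gf 40.8
bay [6.223e+02 6.000e-01]
touch True
t 54.5 tcp [ 6.229e+02  6.000e-01 -1.340e+01] F [-0.4 -0.9  5.4] open 0.551 gf 41.4
True
seen ('warm', 2300, np.float64(491.0), np.float64(-189.2))
t 59.4 tcp [ 491.4 -189.4  -17.4] F [-1.   0.7  5.9] open 0.556 gf 40.8
bay [617.  -67.2]
touch True
t 61.9 tcp [617.6 -67.3 -13.4] F [-0.6  0.4  6. ] open 0.551 gf 41.4
True
[('warm', 1035, np.float64(615.9), np.float64(-66.1)), ('warm', 877, np.float64(617.1), np.float64(72.0)), ('green', 944, np.float64(620.4), np.float64(0.2))]
t 64.9 tcp [500.  -10.1 239.8] F [-0.5 -0.3  0.1] open 0.852 gf 0.0
[array([617. , -67.2]), array([6.223e+02, 6.000e-01]), array([627.7,  68.4]), array([633. , 136.2])]
[('warm', 468, np.float64(534.8), np.float64(716.9)), ('warm', 122, np.float64(619.2), np.float64(79.4)), ('warm', 112, np.float64(618.5), np.float64(-65.2)), ('green', 106, np.float64(624.5), np.float64(1.0)), ('green', 89, np.float64(520.9), np.float64(-393.7))]
```

Orange now shows near (618,75) instead of (627,68), so it was knocked inside its bay. I'll regrasp and recentre it.

```bash
python3 - <<'E'
from h import *
Y=np.pi/2+TY; b=bay(2)
bot.grip(1.0); down(619,74,150,Y); bot.dwell(.3); m,img=shot("r1")
o=near([q for q in pots(m,img,52) if q[0]=="warm"],(619,74)); print(o)
x,y=o[2:]
bot.movel([x,y,-13.5],max_speed=100); bot.grip(.3,40); s=st()
bot.movel([x,y,20]); down(b[0]-1,b[1],20,Y); bot.movel([b[0]-1,b[1],-8]); print(bot.movel([b[0]-1,b[1],-18],max_speed=15,threshold=3)); bot.dwell(.2); st()
bot.grip(.85); bot.movel([*b,90])
down(500,10,240); bot.dwell(.3); m,img=shot("a3"); print([q for q in pots(m,img,54) if q[2]>400]); st()
# tray walls vs pots: dividers unseen; console corners refine
down(440,-345,240); bot.dwell(.3); m,img=shot("cons2"); print([q for q in blobs(img,*COL["blue"],amin=300)],[q for q in blobs(img,*COL["green"],amin=200)])
for a,u,v in blobs(img,*COL["green"],amin=200): print("green",at(m,"wrist",(u,v),55).round(1))
for a,u,v in blobs(img,*COL["blue"],amin=300): print("blue",at(m,"wrist",(u,v),80).round(1))
c=np.array([524.,-343,45])
for a,u,v in blobs(img,(0,0,200),(180,60,255),3): 
    w=at(m,"wrist",(u,v),46)
    if abs(w[0]-526)<60 and abs(w[1]+301)<60: print("white",a,u,v,w.round(1),at(m,"wrist",(u,v),91).round(1))
for a,u,v in blobs(img,(0,150,80),(7,255,255),3)+blobs(img,(172,150,80),(180,255,255),3):
    w=at(m,"wrist",(u,v),46)
    if abs(w[0]-526)<60 and abs(w[1]+301)<60: print("red",a,u,v,w.round(1))
E
```

```text
('warm', 2153, np.float64(619.4), np.float64(75.6))
t 69.4 tcp [619.8  75.6 -13. ] F [-1.   0.3  3.7] open 0.557 gf 41.2
True
t 71.0 tcp [627.3  68.4 -13. ] F [-0.6  0.4  6. ] open 0.548 gf 44.0
[('warm', 1024, np.float64(615.8), np.float64(-66.0)), ('warm', 998, np.float64(625.5), np.float64(67.3)), ('green', 942, np.float64(620.5), np.float64(0.6))]
t 74.2 tcp [500.   10.  239.8] F [-0.2 -0.   0.1] open 0.856 gf 0.0
[(1245, np.float64(311.6), np.float64(249.5)), (1220, np.float64(459.8), np.float64(75.1)), (1157, np.float64(39.9), np.float64(185.0))] [(606, np.float64(392.5), np.float64(54.9)), (571, np.float64(236.2), np.float64(248.8)), (478, np.float64(492.2), np.float64(296.8))]
green [ 292.1 -214.1]
green [ 526.2 -394.4]
green [619.4  -4.8]
blue [ 515.5 -305. ]
blue [ 308.6 -138.9]
blue [ 434.3 -651. ]
white 50 314.3 273.1 [ 565. -296.] [ 540.3 -301.9]
white 19 328.0 223.2 [ 496.  -282.1] [ 479.7 -289.7]
white 19 295.6 268.2 [ 557.5 -320.5] [ 533.7 -323.5]
white 18 334.4 259.9 [ 546.2 -270.8] [ 523.7 -279.8]
white 18 323.3 268.9 [ 559.  -284.5] [ 535.  -291.8]
white 17 285.9 258.6 [ 543.7 -333.1] [ 521.5 -334.5]
white 17 282.6 245.5 [ 525.5 -337.4] [ 505.5 -338.3]
white 9 337.7 233.9 [ 510.2 -269.1] [ 492.1 -278.3]
white 8 330.5 285.0 [ 583.6 -273.3] [ 556.6 -282. ]
white 7 340.0 247.3 [ 528.5 -264.9] [ 508.2 -274.6]
white 5 340.8 283.0 [ 580.9 -259.5] [ 554.3 -269.9]
white 4 342.0 274.5 [ 567.9 -259. ] [ 542.8 -269.4]
white 3 279.0 284.0 [ 581.1 -341.7] [ 554.4 -342.1]
red 11 313.6 218.9 [ 490.4 -300.1]
red 11 314.2 219.3 [ 491.  -299.4]
```

The dial centre fits (527,-301), and the button is at (525,-393.5). The pointer is opposite the red dot, so it is at click 6. I need click 3, a quarter turn counter-clockwise, done by turning joint 6 by -π/2 while gripping the bar.

```bash
cat >> h.py <<'E'
DC=np.array([527.1,-301.]); CY=-.03
def dial_img(fn):
    m,img=shot(fn); hsv=cv2.cvtColor(img,cv2.COLOR_BGR2HSV)
    W=[]
    b=cv2.inRange(hsv,*map(np.array,COL["blue"])); near_b=cv2.dilate(b,np.ones((5,5)))
    wh=cv2.inRange(hsv,(0,0,185),(180,70,255))
    for v,u in np.argwhere((wh>0)&(near_b>0)):
        w=at(m,"wrist",(u,v),91)
        if np.linalg.norm(w-DC)<26: W.append(w)
    W=np.array(W); d=W.mean(0)-DC
    print("pointer n",len(W),d.round(1),"theta",round((np.pi+CY-np.arctan2(d[1],d[0]))%(2*np.pi),3))
E
python3 - <<'E'
from h import *
Y=np.pi+CY
bot.grip(.7); down(450,-320,200,Y); bot.dwell(.3); dial_img("d0")
down(*DC,120,Y); print("th",bot.movel([*DC,28],max_speed=80,threshold=8)); st()
bot.grip(0.,40); s=st(); print(s["qpos"].round(3))
q=np.array(s["qpos"]); q0=q.copy()
if s["opening"]>.1:
    for i in range(1,7):
        q=q0.copy(); q[5]-=i*np.pi/12; bot.move_j(q); s=st(); print(s["qpos"][5].round(3),s["wrist_torque"].round(2))
E
```

```text
pointer n 49 [12.7 -0.9] theta 3.184
th False
t 78.6 tcp [ 527.6 -301.3   28.6] F [-0.2  0.1  0.2] open 0.699 gf 0.0
t 79.1 tcp [ 527.3 -301.5   28.4] F [-0.9 -1.1  2.3] open 0.155 gf 41.5
[-0.641  0.585 -0.251  0.734 -0.001 -0.61 ]
t 79.5 tcp [ 527.2 -301.4   28.4] F [ 0.2 -0.2  1.9] open 0.159 gf 41.4
-0.869 [ 0.09  0.07 -0.04]
t 79.8 tcp [ 527.2 -301.2   28.4] F [-0.3  1.   3.2] open 0.153 gf 41.6
-1.13 [ 0.29  0.2  -0.01]
t 80.2 tcp [ 527.1 -301.1   28.4] F [-1.1  1.5  3.4] open 0.158 gf 41.7
-1.391 [0.43 0.35 0.02]
t 80.5 tcp [ 526.9 -301.    28.4] F [-1.7  2.1  4.5] open 0.155 gf 41.9
-1.652 [ 0.71  0.53 -0.02]
t 80.9 tcp [ 526.7 -301.    28.4] F [-3.3  2.9  5.5] open 0.158 gf 42.0
-1.914 [0.79 0.71 0.05]
t 81.2 tcp [ 526.6 -301.    28.4] F [-2.6  3.1  5.9] open 0.159 gf 42.1
-2.175 [0.71 0.75 0.  ]
```

Turned cleanly. I'll release, retreat and verify the pointer, pots and cartridge before pressing start.

```bash
python3 - <<'E'
from h import *
bot.grip(.6); bot.dwell(.3); s=bot.get_state()["tcp_pos"]; bot.movel([s[0],s[1],120]); st()
down(450,-320,200,np.pi); bot.dwell(.3); dial_img("d1")
down(500,10,240); bot.dwell(.3); m,img=shot("a4"); print([q for q in pots(m,img,54) if q[2]>400])
print("any blue pot:",[(b[0],at(m,"wrist",b[1:],50).round(0)) for b in blobs(img,*COL["blue"],amin=200)])
p=SEAT-130*UX; down(*p,200,np.pi+YD); bot.dwell(.3); m,img=shot("chk2"); hsv=cv2.cvtColor(img,cv2.COLOR_BGR2HSV)
M=cv2.inRange(hsv,(0,80,90),(4,255,255)); t=uv(m,"wrist",[*SEAT,70]); print(t)
k=np.argwhere(M[int(t[1])-50:int(t[1])+40,int(t[0])-30:int(t[0])+30])+[int(t[1])-50,int(t[0])-30]
print(len(k),k.min(0),k.max(0)); cols=k[:,1]; print("mid col",cols.mean())
# predicted outline of red barrel when home and upright
for z in (11,36,41,53,80,94): print(z,uv(m,"wrist",[*(SEAT-14*UX),z]).round(1),[uv(m,"wrist",[*(SEAT+e*14*UY),z])[0].round(1) for e in(-1,1)])
g=cv2.cvtColor(img,cv2.COLOR_BGR2HSV)
for v in range(int(t[1])-50,int(t[1])+50,4): print(v,[tuple(int(x) for x in g[v,int(t[0])+d]) for d in (-10,0,10)])
E
```

```text
t 82.8 tcp [ 526.8 -301.2  119.3] F [-0.2  0.  -0.7] open 0.603 gf 0.0
pointer n 85 [2.3 8.4] theta 1.812
[('warm', 739, np.float64(625.1), np.float64(62.1)), ('warm', 508, np.float64(609.7), np.float64(-59.8)), ('green', 947, np.float64(620.3), np.float64(0.7))]
any blue pot: [(1161, array([ 305., -126.])), (499, array([ 525., -305.]))]
[277.98974538 304.28111502]
567 [269 265] [305 289]
mid col 277.06349206349205
11 [277.8 269. ] [np.float64(266.9), np.float64(288.7)]
36 [277.9 278.8] [np.float64(266.4), np.float64(289.4)]
41 [277.9 280.9] [np.float64(266.3), np.float64(289.6)]
53 [277.9 286. ] [np.float64(266.0), np.float64(289.9)]
80 [278.  298.8] [np.float64(265.3), np.float64(290.8)]
94 [278.1 306.1] [np.float64(264.9), np.float64(291.3)]
254 [(98, 12, 232), (99, 20, 162), (102, 21, 161)]
258 [(96, 22, 220), (102, 16, 162), (98, 19, 161)]
262 [(103, 19, 165), (101, 17, 161), (103, 19, 161)]
266 [(100, 19, 165), (99, 22, 165), (101, 17, 164)]
270 [(96, 23, 167), (1, 143, 204), (99, 22, 165)]
274 [(178, 45, 171), (1, 123, 181), (179, 69, 181)]
278 [(2, 41, 124), (90, 9, 110), (3,
[... 197 characters left out ...]
29, 201)]
298 [(1, 148, 246), (2, 134, 212), (1, 129, 204)]
302 [(1, 154, 245), (80, 7, 227), (1, 132, 203)]
306 [(90, 3, 250), (75, 4, 241), (45, 5, 219)]
310 [(0, 0, 247), (0, 0, 247), (0, 0, 249)]
314 [(0, 0, 247), (0, 0, 247), (0, 0, 247)]
318 [(0, 0, 247), (0, 0, 247), (0, 0, 247)]
322 [(90, 1, 248), (0, 0, 247), (90, 1, 248)]
326 [(10, 88, 199), (90, 1, 248), (10, 79, 212)]
330 [(11, 104, 188), (10, 108, 179), (10, 103, 184)]
334 [(10, 100, 178), (11, 106, 185), (10, 108, 185)]
338 [(11, 108, 184), (10, 109, 185), (10, 102, 173)]
342 [(10, 114, 190), (10, 113, 187), (10, 113, 187)]
346 [(11, 117, 185), (10, 112, 184), (10, 117, 190)]
350 [(11, 120, 191), (10, 119, 187), (11, 119, 188)]
```

The cartridge outline matches the home prediction: base at row 269–270, flange at 278–282, centred on 277. The pointer reading and pot areas are affected by other white pixels and the half-open fingers, so I'll recheck both.

```bash
python3 - <<'E'
from h import *
bot.grip(1.0); down(500,0,240); bot.dwell(.3); m,img=shot("a5"); print([q for q in pots(m,img,54) if q[2]>400])
down(440,-301,200,np.pi); bot.dwell(.3); m,img=shot("d2"); hsv=cv2.cvtColor(img,cv2.COLOR_BGR2HSV)
wh=cv2.inRange(hsv,(0,0,170),(180,90,255)); n,l,s,c=cv2.connectedComponentsWithStats(wh)
for i in range(1,n):
    w=at(m,"wrist",c[i],91)-DC
    if s[i,4]>=4 and np.linalg.norm(w)<45: print("white",s[i,4],w.round(1),"@46",(at(m,"wrist",c[i],46)-DC).round(1))
b=cv2.inRange(hsv,*map(np.array,COL["blue"])); ys,xs=np.nonzero(b)
P=np.array([at(m,"wrist",(u,v),91)-DC for u,v in zip(xs,ys)]); P=P[np.linalg.norm(P,axis=1)<40]
print("blue",len(P),P.mean(0),P.min(0),P.max(0))
for k in (2,3,4):
    a=np.pi+CY-k*np.pi/6; print(k,uv(m,"wrist",[*(DC+15*np.array([np.cos(a),np.sin(a)])),91]))
g=hsv; u,v=uv(m,"wrist",[*DC,91]).astype(int)
for r in range(v-24,v+28,4): print(r,"".join("W" if wh[r,c] else "B" if b[r,c] else "." for c in range(u-44,u+44,2)))
print(u,v)
E
```

```text
[('warm', 1029, np.float64(615.7), np.float64(-65.9)), ('warm', 994, np.float64(625.5), np.float64(67.3)), ('green', 948, np.float64(620.6), np.float64(0.4))]
white 27 [-24.1 -31.5] @46 [ -1.8 -36.5]
white 20 [-21.1  30.8] @46 [ 1.8 35.6]
white 329 [16.7 -8.3] @46 [45.5 -9.7]
white 26 [ -8.4 -27.9] @46 [ 16.5 -32.3]
white 26 [-6.  25.9] @46 [19.2 30. ]
white 69 [ 0.7 12.8] @46 [27.  14.8]
white 8 [  5.5 -17.2] @46 [ 32.6 -19.9]
white 23 [ 8.2 -1.5] @46 [35.7 -1.7]
white 7 [ 6.8 14.1] @46 [34.  16.3]
blue 1538 [-17.60517652  -1.34943385] [-39.74427796 -22.66299387] [ 6.11623915 20.65237449]
2 [289.66214993 274.75596236]
3 [291.29667244 281.2486648 ]
4 [288.95689188 287.51408306]
256 ............BBBBBBBBBBBBBBBBBBBBB...........
260 .....WWW....BBBBBBBBBBBBBBBBBBBBB.....W...W.
264 ............BBBBBBBBBBBBBBBBBBBBB....WW..W..
268 ............BBBBBBBBBBBBBBBBBBBBB........W..
272 .......WWW..BBBBBBBBBBBBBBBBBBBBB........W..
276 ........W..BBBBBBBBBBBBBBBBBBBBBB.WWW....W..
280 ...........BBBBBBBBBBBBB.WWWWWWWW........W..
284 ............B..BBBBBBBBBBBBB............W...
288 .....................WW.................W...
292 ........................................W...
296 ........................................W...
300 WWWWWWWWW...............................W...
304 ......................................WW....
276 280
```

The pointer is at +y, θ≈1.59, which is click 3. All three pots are centred. Pressing start.

```bash
python3 - <<'E'
from h import *
bot.grip(0.0); down(525,-393.5,80); bot.dwell(.2)
print(bot.movel([525,-393.5,5],max_speed=20,threshold=11)); s=st(); bot.dwell(.3); st()
bot.movel([525,-393.5,90],max_speed=60); bot.grip(1.0)
down(500,0,240); bot.dwell(.3); m,img=shot("a6"); print([q for q in pots(m,img,54) if q[2]>400]); st()
down(440,-301,200); bot.dwell(.2); m,img=shot("d3")
print("green",[at(m,"wrist",q[1:],55).round(1) for q in blobs(img,*COL["green"],amin=200)])
i2=load("d2")[1]; print("dial area change",np.abs(img[240:310,230:330].astype(int)-i2[240:310,230:330]).mean())
E
```

```text
True
t 95.5 tcp [ 525.  -393.5   28.5] F [-0.1  1.2  4.9] open 0.001 gf 2.4
t 95.8 tcp [ 525.  -393.5   28.5] F [-0.1  0.8  6.4] open 0.001 gf 3.2
[('warm', 1039, np.float64(615.8), np.float64(-66.1)), ('warm', 998, np.float64(625.5), np.float64(67.2)), ('green', 949, np.float64(620.5), np.float64(0.5))]
t 99.6 tcp [ 5.000e+02 -4.000e-01  2.397e+02] F [ 0.3 -0.3 -0.1] open 0.999 gf 0.0
green [array([ 291.7, -215. ]), array([ 526.1, -395.3]), array([614.1,  -3. ])]
dial area change 3.2416666666666667
```

The settled force (6.4 N) suggests it bottomed out, but I'll press again in small steps to confirm travel against force.

```bash
python3 - <<'E'
from h import *
bot.grip(0.0); down(525,-393.5,60)
for z in (42,38,36,34,32,30,28,26,24):
    bot.movel([525,-393.5,z],max_speed=20); bot.dwell(.15); s=bot.get_state(); print(z,s["tcp_pos"][2].round(2),s["contact_force"][2].round(2))
    if s["contact_force"][2]>14: break
bot.dwell(.2); bot.movel([525,-393.5,90],max_speed=60); st()
E
```

```text
42 42.14 0.15
38 38.03 -0.43
36 36.01 0.31
34 34.28 0.72
32 32.21 2.62
30 30.21 4.04
28 28.49 7.45
26 28.27 17.36
t 108.1 tcp [ 524.7 -393.2   89.4] F [0.5 0.3 0.2] open 0.001 gf 0.0
```

The button contacts at 34.3 and bottoms at 28.4, the full 6 mm, and the first press reached 28.5 as well. One last check, then hand in.

```bash
python3 - <<'E'
from h import *
bot.grip(1.0); down(500,0,240); bot.dwell(.4); m,img=shot("a7"); P=[q for q in pots(m,img,54) if q[2]>400]; print(P); s=st()
if all(near(P,bay(k),8) for k in range(3)): print(bot.sign_off())
E
```

```text
[('warm', 1030, np.float64(615.8), np.float64(-65.9)), ('warm', 998, np.float64(625.4), np.float64(67.2)), ('green', 949, np.float64(620.5), np.float64(0.2))]
t 110.9 tcp [ 5.000e+02 -2.000e-01  2.399e+02] F [ 0.2  0.2 -0.7] open 1.001 gf 0.0
the job is handed in; nothing more can be done
None
```

The job is handed in (verdict not shown): cartridge home in the dock, all three pots in tray bays, dial on click 3, start button pressed fully (twice, the second to confirm its travel) and released, and nothing commanded near the tin, figurine or brush, whose positions I did not re-measure.

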